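Draw the exposure lamp's telescopic arm out by one hole

TASK

The exposure lamp is too close to the print: draw its telescopic arm out by one hole. Squeeze the two spring buttons on the sides of the sliding sleeve flush, slide the sleeve with the lamp up the slope until the buttons snap out through the next pair of holes, and let go. Do not touch the lamp or its socket, and leave the printing frame, the carton, the wrench and the tape where they are.

Things in the scene. Friction and masses are not known exactly. Their poses are not given: they have to be found in the camera images.
- buttons (a point): Point on the arm's centre line midway between its two spring buttons; fixed to the stand. x runs up the slope along the arm (42 deg above level, rising away from the robot); y is level, through both buttons; z is square to the arm, up and back to the robot. Each button is a 10 mm steel pin with a domed end, on the +y and -y sides, 5.5 mm proud of the sleeve through a 12 mm hole.
- next_hole (a point): Point on the sleeve's centre line midway between the next pair of holes; moves with the sleeve; axes as buttons. At first 40 mm down the slope from the buttons; the job brings it to them. Sleeve: bare aluminium square tube 30 x 30 mm, wall 1.5 mm, from 65 mm below this point (36 mm black bush) to 112 mm above it, with four pairs of holes 40 mm apart; this is the second pair from below.
- sleeve (a joint): How far the sleeve with its lamp (0.5 kg) is drawn out up the slope, m: 0 at first, 0.040 at the next holes. Buttons out: it is locked, about 1 mm of play. Both pressed flush: it slides with 5 N friction plus 3 N weight, and up to about 10 N more to start the domed buttons under the wall, which then keeps them down until the next holes. It stays where it is left.
- button_left (a joint): How far the +y button is pressed in, m: 0 fully out, 0.0055 flush with the sleeve's side, 0.007 under the wall, 0.0085 its stop. Its spring pushes with 1.6 N when out and 2.7 N when flush.
- button_right (a joint): How far the -y button is pressed in, m; otherwise the same as the +y button.
- lamp: Exposure lamp on a stiff swivel at the sleeve's top; origin at the centre of its 56 mm clamp ring, at first 106 mm up the slope from the buttons; axes as buttons but turned up to 0.15 rad about y. White socket (48 mm across) and black cap reach 105 mm along +z, the bulb (95 mm across) 149 mm along -z. Not to be touched: it overhangs, so reach in square to the arm, against z of buttons.
- stand: Heavy dark steel foot plate, 220 x 140 x 14 mm, fixed to the table; origin on the table 10 mm behind the plate's middle, x along the plate below the arm, z up. The inner tube (dark steel, 26 x 26 mm) rises in the x-z plane from a fork 50 mm behind this origin and 70 mm up. It carries the buttons 190 mm up the slope from the fork.
- frame_center (a point): Centre of the wooden contact-printing frame with the blue print, 250 x 190 x 24 mm, lying loose in front of the stand below the lamp. Leave alone.
- carton_center (a point): Centre of the standing lamp carton, 110 x 110 x 170 mm, loose. Leave alone.
- wrench: Open-ended wrench, 150 mm long, lying loose on the table; origin under its middle. Leave alone.
- tape_roll: Roll of masking tape, 100 mm across and 25 mm high, lying flat and loose; origin at the centre of its underside. Leave alone.

How it is judged:
By the outcome, as a careful person would: the job done as asked, in the order asked, and still so for the second after the job is handed in, with the robot touching nothing.
It also fails if it takes over 32 s, if anything falls off the work surface, if the arm or the gripper's body presses on something with over 40 N, if the wrist force passes 120 N, or if a joint passes its speed limit or range.

ROBOT

A 7-joint arm with a two-finger parallel gripper is mounted at the origin on the work surface. World frame = base frame: x ahead of the robot, y to its left, z up, the work surface at z = 0. Lengths are in m, angles in rad, forces in N, time in s.
With the tool pointing down it reaches from about 0.4 to 0.85 m from the base axis. Payload 10.4 kg.
Tool frame: the origin (TCP) lies where the fingers leave the gripper's body, on its centre line; the fingertips stand 70 mm ahead of it and the grasp point (between the pads) lies 51 mm ahead of it; z points along the fingers, y is the line along which they close (so a half turn about z gives the same grasp; the last joint's range is limited). The gripper opens to 87 mm and grips with 3 to 60 N. Pads are 19 mm wide; open, the fingers measure 117 mm over their backs; the gripper's body (75 mm by 190 mm) begins 51 mm behind the grasp point.
Start: joints at [1.098, 0.332, -0.065, 1.46, 0.022, 1.35, -0.088], TCP at [0.272, -0.563, 0.292] pointing down, gripper open.
Joint ranges: [-2.6, 2.6], [-0.5, 2.12], [-1.47, 1.34], [0.16, 2.42], [-1.27, 4.41], [0.06, 2.06], [-2.6, 2.6]. Speed limits (rad/s): [2.22, 2.22, 2.79, 2.79, 3.14, 3.14, 3.14].

INTERFACE

Orientations are given as a rotation vector (axis times angle).
In Python, from station import r, vision, order gives the robot as it stands. The module is installed in compiled form; this text tells all that it offers.
- The arm moves only by the tool apply_moves, never from a script. Its arguments are lists of equal length, an entry for each row: "angular": the turn, a rotation vector about the tool's x, y, z in rad, a list of three; "slide": the shift along the tool's x, y, z in mm, a list of three; "jaw": the opening in per cent of the stroke, from 0 (shut) to 100 (fully open). A call has 1 to 5 rows; each row shifts and turns the commanded pose from where the row before left it, along the tool's axes as they then stand; what a row does not reach is not made up. A row lasts 1/10 s, in which the tool goes at most 50 mm and 8.59 degrees, less where a joint would pass 70% of its speed; a pose out of reach is approached as far as the arm can. A call is refused whole if a number of a shift passes 50 or a number of a turn 0.15, either way. A call with a gripper value outside its range is refused whole. The fingers move at their own pace and stop on an object; "newtons" is the grip in N (left out, the last holds). Time passes only in rows, so rows that do not move let the fingers close. It gives the time, the measured TCP pose, the force, the opening and the grip force at its end, in the units of the state.
- r.get_obs(): the state, without advancing time (a new reading comes with each control period).
- vision.capture(name): name is "side" or "top" or "wrist"; returns a dict with "img" (480x640x3 uint8, red, green, blue), "fx", "fy", "cx", "cy" (pixels), "k1" (the pictures are not rectified: a ray, as slopes to the right and down, at radius r is drawn at 1 + k1 r^2 times it, then the intrinsics apply), "world_to_cam" (4x4, takes a point from world to camera coordinates); the wrist camera has in their place "mount" (4x4, takes a point from camera to tool coordinates, whose origin is the TCP and whose axes are the flange's). Camera axes: x right, y up, looking along -z (the intrinsics and any distortion apply to the point x, -y, -z); pixel columns grow to the right and rows downward; lengths in m; the calibration is good to about 2 mm. A picture is of the moment at which its call begins: read the wrist's pose just before it. There is no depth.
- order.sign_off(): hands the job in; it is judged then, once.
The state is a dict: "t": time; "joint_pos": joint angles; "dq": joint speeds; "effort": joint torques, N m; "tcp_pos": TCP position; "orientation": TCP orientation; "ft_force": force on the tool from outside, world axes, zero at the start; "wrist_torque": the same for the moment, N m; "gripper_width": finger opening in m; "grip_force": force on a finger pad.
Only numpy, scipy, OpenCV 4.12 (cv2) and the standard library are available. Lean on these libraries where they do the work, as an engineer would, in place of code of your own. Each camera call takes 0.05 s, during which the arm holds its last target. There are 200 camera calls.

## Working session

There is one attempt and no reset: what is moved stays moved. The work goes in short steps, Python scripts to look and compute and a tool call to move; the robot and the scene stay as the last step left them, time stands still between calls to the robot, and variables do not carry over. Pictures are saved under pics/ and viewed, at most 10 in all, crops included, and the job is handed in when it is done.

Besides the shell and the picture viewer there is one more tool, called as name(argument=value, ...) on one line, values as JSON. apply_moves: Moves the arm, as the interface text tells. Its arguments: {"type":"object","properties":{"angular":{"type":"array"},"slide":{"type":"array"},"jaw":{"type":"array"},"newtons":{"type":"number"}},"required":["angular","slide","jaw"]}

```bash
mkdir -p pics; python3 - <<'E'
from station import r, vision
import cv2, numpy as np
o=r.get_obs(); print({k:np.round(v,3) for k,v in o.items()})
ims=[]
for n in("side","top"):
    c=vision.capture(n); cv2.imwrite(f"pics/{n}0.png",c["img"][:,:,::-1])
    print(n,c["fx"],c["fy"],c["cx"],c["cy"],c["k1"],np.round(c["world_to_cam"],4).tolist())
w=vision.capture("wrist"); print(w["fx"],w["k1"],w["mount"])
E
```

```text
{'t': np.float64(0.0), 'joint_pos': array([ 1.098,  0.333, -0.065,  1.461,  0.022,  1.35 , -0.088]), 'dq': array([ 0.   ,  0.001,  0.001,  0.   , -0.001, -0.001,  0.001]), 'effort': array([ 1.0000e-03, -6.2326e+01,  2.5000e-02, -3.8991e+01, -6.2000e-02,
        4.0000e-02,  0.0000e+00]), 'tcp_pos': array([ 0.272, -0.563,  0.291]), 'orientation': array([-3.061e+00, -7.000e-01,  1.000e-03]), 'ft_force': array([ 0.089, -0.511, -0.484]), 'wrist_torque': array([-0.053,  0.028,  0.016]), 'grip_force': np.float64(0.0), 'gripper_width': np.float64(0.087)}
side 529.4679385478544 529.4679385478544 323.6000770985492 245.70036403168476 0.02121699369681479 [[-0.9873, -0.1581, 0.0152, 0.5222], [0.1281, -0.7363, 0.6644, -0.1574], [-0.0939, 0.6579, 0.7472, -1.5305], [0.0, 0.0, 0.0, 1.0]]
top 486.96784741187093 486.96784741187093 320.66065449583283 236.34029312919267 -0.05050775196463575 [[-0.0183, -0.9995, -0.0267, 0.0522], [0.9867, -0.0224, 0.1611, -0.5584], [-0.1616, -0.0234, 0.9866, -1.2419], [0.0, 0.0, 0.0, 1.0]]
409.8665471543133 -0.07647888679075608 [[ 1.98498581e-04  9.66806175e-01  2.55510822e-01  7.02899675e-02]
 [ 9.99999659e-01 -3.96704062e-04  7.24186251e-04 -2.91800601e-04]
 [ 8.01509920e-04  2.55510591e-01 -9.66805924e-01 -9.30728179e-02]
 [ 0.00000000e+00  0.00000000e+00  0.00000000e+00  1.00000000e+00]]
```

View pics/side0.png

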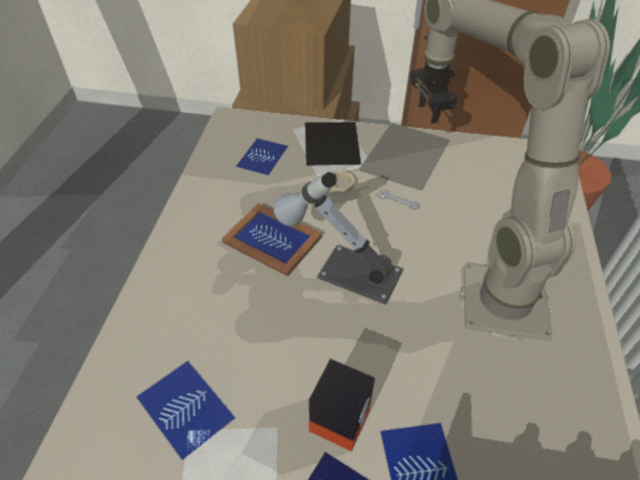

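View pics/top0.png

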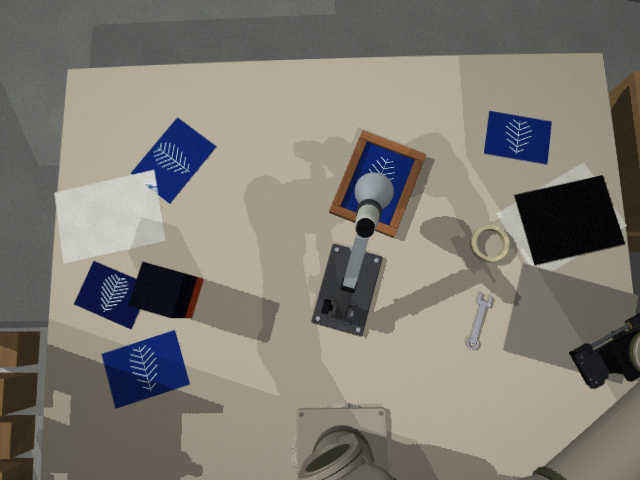

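The side view shows the sleeve from about (365,245) up to the lamp ring at (315,190). In the top view the dark foot plate has corners near (328,244), (383,255), (363,335) and (312,322), and the sleeve runs from (350,285) to (365,230).

```bash
cat > h.py <<'E'
import numpy as np, cv2
from scipy.spatial.transform import Rotation as R
def tcp(o):
    T=np.eye(4);T[:3,:3]=R.from_rotvec(o["orientation"]).as_matrix();T[:3,3]=o["tcp_pos"];return T
def c2w(c,o=None): return tcp(o)@c["mount"] if "mount" in c else np.linalg.inv(c["world_to_cam"])
def K(c): return np.array([[c["fx"],0,c["cx"]],[0,c["fy"],c["cy"]],[0,0,1.]]),np.array([c["k1"],0,0,0.])
def ray(c,px,o=None):
    k,d=K(c); u=cv2.undistortPoints(np.array(px,float).reshape(-1,1,2),k,d).reshape(-1,2)
    T=c2w(c,o); v=np.c_[u[:,0],-u[:,1],-np.ones(len(u))]@T[:3,:3].T
    return T[:3,3],v/np.linalg.norm(v,axis=1)[:,None]
def plane(c,px,z,o=None):
    p,v=ray(c,px,o); return p+v*((z-p[2])/v[:,2])[:,None]
def proj(c,P,o=None):
    T=np.linalg.inv(c2w(c,o)); q=np.atleast_2d(P)@T[:3,:3].T+T[:3,3]; k,d=K(c)
    return cv2.projectPoints(q*[1,-1,-1],np.zeros(3),np.zeros(3),k,d)[0].reshape(-1,2)
def tri(rays):
    A=0;b=0
    for p,v in rays:
        M=np.eye(3)-np.outer(v,v);A=A+M;b=b+M@p
    return np.linalg.solve(A,b)
E
python3 - <<'E'
from h import *
from station import r, vision
c=vision.capture("top"); s=vision.capture("side")
g=cv2.cvtColor(c["img"],cv2.COLOR_RGB2GRAY)
m=((g<90)*255).astype(np.uint8); m[:240]=0;m[340:]=0;m[:,:305]=0;m[:,390:]=0
hsv=cv2.cvtColor(c["img"],cv2.COLOR_RGB2HSV); m[hsv[...,1]>90]=0
m=cv2.morphologyEx(m,cv2.MORPH_OPEN,np.ones((5,5),np.uint8))
q=cv2.convexHull(max(cv2.findContours(m,0,1)[0],key=cv2.contourArea))
rc=cv2.minAreaRect(q); print(rc)
w=plane(c,q.reshape(-1,2),0.014); (cx,cy),sz,a=cv2.minAreaRect(w[:,:2].astype(np.float32)*1000); print(cx,cy,sz,a)
def up(im,x,y,w,h,f): return cv2.resize(im[y:y+h,x:x+w],None,fx=f,fy=f,interpolation=cv2.INTER_CUBIC)
a=up(c["img"],300,170,100,170,3.5);b=up(s["img"],270,160,150,150,2.6)
H=max(a.shape[0],b.shape[0]);a,b=[cv2.copyMakeBorder(i,0,H-i.shape[0],0,0,0) for i in(a,b)]
print(a.shape); cv2.imwrite("pics/c1.png",np.hstack([a,b])[:,:,::-1])
E
```

```text
((346.91033935546875, 289.4758605957031), (52.5146484375, 82.07733917236328), 15.068489074707031)
421.056640625 -25.92394256591797 (138.9979248046875, 217.9934539794922) 73.47502899169922
(595, 350, 3)
```

View pics/c1.png

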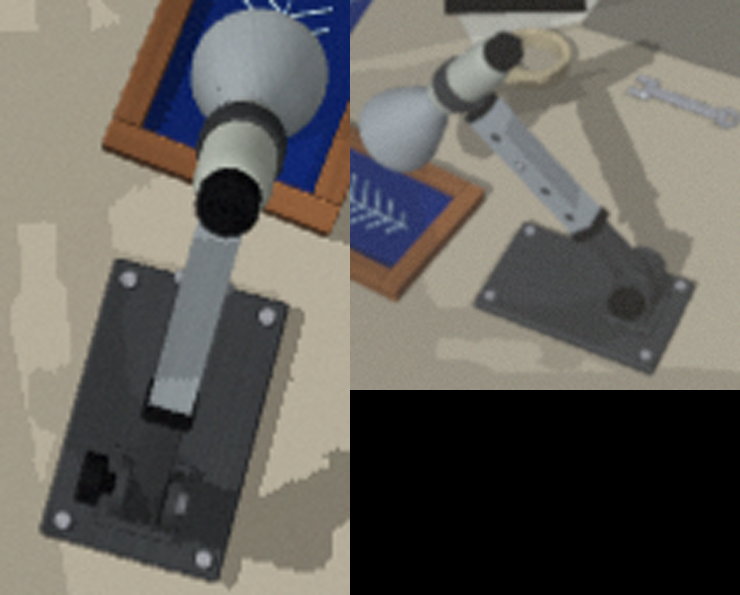

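Plate middle is about (0.421, -0.026) with yaw about -16.5°. In the crop, the bright +y button is the second mark from the top, at (520,167), with open holes at (497,138), (545,192) and (569,217). I'll check the button prediction against that and work out the approach.

```bash
cat >> h.py <<'E'
def frame(mid,yaw,z0=.197):
    x=np.array([np.cos(yaw),np.sin(yaw),0]);e=np.array([0,0,1.]);a=np.radians(42)
    bx=x*np.cos(a)+e*np.sin(a);bz=-x*np.sin(a)+e*np.cos(a);by=np.cross(bz,bx)
    B=np.array([mid[0],mid[1],z0])+x*.0812;B[2]=z0; return B,bx,by,bz
def plan(o,G,bx,by,bz,back=.051):
    """turn (tool) to go, then slide in tool axes before/after the turn, to bring grasp point to G"""
    T=tcp(o);Rt=np.c_[-bx,by,-bz];w=R.from_matrix(T[:3,:3].T@Rt).as_rotvec()
    d=G+back*bz-T[:3,3]; return w,T[:3,:3].T@d*1000,Rt.T@d*1000
E
python3 - <<'E'
from h import *
from station import r, vision
s=vision.capture("side");c=vision.capture("top");o=r.get_obs()
B,bx,by,bz=frame((.42106,-.02592),np.radians(-16.525))
print("B",B,"bx",bx)
for k in(.04,0,-.04,-.08):print(proj(s,B+by*.0205+bx*k*1),end=' ')
print(proj(c,[B+bz*.015+bx*.05,B+bz*.015-bx*.1]))
print(tcp(o).round(3))
for d in(.1,):print(plan(o,B+d*bz,bx,by,bz))
E
```

```text
B [ 0.49890609 -0.04901601  0.197     ] bx [ 0.71244976 -0.21137542  0.66913061]
[[325.47232718 213.52376696]] [[335.09549402 223.88636097]] [[344.56380544 234.08119079]] [[353.88178199 244.11317241]] [[362.23674964 236.45664212]
 [348.03767303 287.34364953]]
[[ 0.901  0.435 -0.     0.272]
 [ 0.435 -0.901  0.    -0.563]
 [-0.    -0.    -1.     0.292]
 [ 0.     0.     0.     1.   ]]
(array([-0.87146401, -0.3374217 , -2.26977415]), array([ 353.23557052, -431.87480305,  -17.02074304]), array([ 10.3390143 , 557.15752377, -32.39626472]))
```

The predicted button is at (335.1, 223.9) and the picture shows (335.4, 224.2), so the pose is good. First I'll move to an open spot.

apply_moves(angular=[[0,0,0],[0,0,0],[0,0,0],[0,0,0]], slide=[[27,-30,-8],[27,-30,-8],[27,-30,-8],[27,-30,-8]], jaw=[100,100,100,100])

```text
t: 0.75
tcp_pos: [0.3171, -0.4062, 0.3246]
orientation: [3.062, 0.7, 0.0]
ft_force: [1.3, -0.5, 0.6]
gripper_width: 0.0871
grip_force: 0.0
```

apply_moves(angular=[[0,0,0],[0,0,0],[0,0,0],[0,0,0],[0,0,0]], slide=[[27,-30,-8],[27,-30,-8],[27,-30,-8],[27,-30,-8],[0,0,0]], jaw=[100,100,100,100,100])

```text
t: 1.25
tcp_pos: [0.3641, -0.2481, 0.3579]
orientation: [3.058, 0.711, 0.003]
ft_force: [0.5, 0.5, 0.1]
gripper_width: 0.0869
grip_force: 0.0
```

```bash
cat > st.py <<'E'
from h import *
from station import r, vision
import sys
o=r.get_obs();B,bx,by,bz=frame((.42106,-.02592),np.radians(-16.525))
print(o["t"],o["joint_pos"].round(2),o["tcp_pos"].round(4))
w,a,b=plan(o,B+float(sys.argv[1])*bz,bx,by,bz);print("turn",w.round(4),"slide now",a.round(1),"after",b.round(1))
E
python3 st.py .1
```

```text
1.25 [ 0.83 -0.09 -0.31  1.79 -0.03  1.43 -0.59] [ 0.3641 -0.2481  0.3579]
turn [-0.8656 -0.3378 -2.2639] slide now [ 134.5 -187.8   48.5] after [ 53.7 229.2  17.2]
```

apply_moves(angular=[[-0.051,-0.02,-0.133],[-0.051,-0.02,-0.133],[-0.051,-0.02,-0.133],[-0.051,-0.02,-0.133],[-0.051,-0.02,-0.133]], slide=[[0,0,0],[0,0,0],[0,0,0],[0,0,0],[0,0,0]], jaw=[100,100,100,100,100])

```text
t: 1.75
tcp_pos: [0.3619, -0.2531, 0.3563]
orientation: [2.431, 1.531, -0.059]
ft_force: [-0.2, 1.2, -0.7]
gripper_width: 0.0871
grip_force: 0.0
```

```bash
python3 st.py .1
```

```text
1.75 [ 0.77 -0.24 -0.31  1.94  0.11  1.23 -0.02] [ 0.3619 -0.2531  0.3563]
turn [-0.6157 -0.237  -1.5986] slide now [230.9 -68.4  -7.5] after [ 52.1 234.7  16.4]
```

apply_moves(angular=[[-0.051,-0.02,-0.133],[-0.051,-0.02,-0.133],[-0.051,-0.02,-0.133],[-0.051,-0.02,-0.133],[-0.051,-0.02,-0.133]], slide=[[0,0,0],[0,0,0],[0,0,0],[0,0,0],[0,0,0]], jaw=[100,100,100,100,100])

```text
t: 2.25
tcp_pos: [0.3617, -0.2532, 0.3564]
orientation: [1.621, 2.078, -0.103]
ft_force: [-0.5, -0.1, 0.2]
gripper_width: 0.087
grip_force: 0.0
```

```bash
python3 st.py .1
```

```text
2.25 [ 0.64 -0.4  -0.2   2.11  0.12  0.95  0.64] [ 0.3617 -0.2532  0.3564]
turn [-0.3616 -0.1378 -0.9334] slide now [220.5  93.3 -27.8] after [ 52.  234.7  16.6]
```

```bash
python3 - <<'E'
from h import *
from station import r
o=r.get_obs();T=tcp(o);print(T[:3,:3].T@(np.array([.42,-.24,.30])-T[:3,3])*1000)
E
```

```text
[25.90970402 44.38521385 64.09320943]
```

apply_moves(angular=[[0,0,0],[0,0,0],[-0.051,-0.02,-0.133],[-0.051,-0.02,-0.133],[-0.051,-0.02,-0.133]], slide=[[13,22,32],[13,22,32],[0,0,0],[0,0,0],[0,0,0]], jaw=[100,100,100,100,100])

```text
t: 2.75
tcp_pos: [0.4197, -0.2402, 0.2993]
orientation: [1.088, 2.276, -0.122]
ft_force: [0.8, -0.5, 0.0]
gripper_width: 0.0867
grip_force: 0.0
```

```bash
python3 st.py .06
```

```text
2.75 [ 0.54 -0.33 -0.17  2.22  0.13  0.64  0.96] [ 0.4197 -0.2402  0.2993]
turn [-0.2092 -0.0796 -0.534 ] slide now [151.  142.3 -49.7] after [ 52.5 205.8 -20.5]
```

apply_moves(angular=[[-0.052,-0.02,-0.133],[-0.052,-0.02,-0.133],[-0.052,-0.02,-0.133],[-0.052,-0.02,-0.133]], slide=[[0,0,0],[0,0,0],[0,0,0],[0,0,0]], jaw=[100,100,100,100])

```text
t: 3.15
tcp_pos: [0.4195, -0.2404, 0.2997]
orientation: [0.35, 2.386, -0.134]
ft_force: [0.1, -0.6, -0.2]
gripper_width: 0.0872
grip_force: 0.0
```

```bash
python3 st.py .06
```

```text
3.15 [ 0.23 -0.4   0.23  2.3  -0.07  0.51  1.8 ] [ 0.4195 -0.2404  0.2997]
turn [-0.0017  0.0014 -0.0025] slide now [ 53.1 205.9 -20.6] after [ 52.6 206.1 -20.1]
```

apply_moves(angular=[[0,0,0],[0,0,0],[0,0,0],[0,0,0]], slide=[[18,16,-5],[18,16,-5],[17,16,-5],[0,0,0]], jaw=[100,100,100,100])

```text
t: 3.55
tcp_pos: [0.3917, -0.1916, 0.281]
orientation: [0.358, 2.386, -0.135]
ft_force: [-1.0, -0.5, -0.2]
gripper_width: 0.087
grip_force: 0.0
```

```bash
python3 st.py .06
```

```text
3.55 [ 0.47 -0.49 -0.06  2.4  -0.21  0.51  1.82] [ 0.3917 -0.1916  0.281 ]
turn [-0.0043  0.0001 -0.0082] slide now [ 11.3 167.1  -7.7] after [  9.9 167.2  -6.9]
```

apply_moves(angular=[[0,0,0],[0,0,0],[0,0,0]], slide=[[0,8,10],[5,15,0],[5,15,0]], jaw=[100,100,100])

```text
t: 3.85
tcp_pos: [0.4045, -0.1586, 0.2701]
orientation: [0.353, 2.387, -0.13]
ft_force: [-0.5, 0.4, 1.3]
gripper_width: 0.0873
grip_force: 0.0
```

```bash
python3 st.py .045
```

```text
3.85 [ 0.69 -0.49 -0.33  2.42 -0.41  0.49  1.9 ] [ 0.4045 -0.1586  0.2701]
turn [ 0.0005 -0.0002 -0.0056] slide now [  5.5 131.9  -1.9] after [  4.7 131.9  -2. ]
```

apply_moves(angular=[[0,0,0],[0,0,0],[0,0,0]], slide=[[0,20,0],[2,20,0],[2,20,0]], jaw=[100,100,100])

```text
t: 4.15
tcp_pos: [0.4222, -0.1028, 0.2696]
orientation: [0.359, 2.387, -0.132]
ft_force: [0.4, 0.6, -0.1]
gripper_width: 0.0872
grip_force: 0.0
```

```bash
python3 st.py .045
```

```text
4.15 [ 0.52 -0.5  -0.38  2.41 -0.13  0.47  1.47] [ 0.4222 -0.1028  0.2696]
turn [-0.0029 -0.0008 -0.0087] slide now [ 5.9 73.3 -3.3] after [ 5.3 73.4 -3.1]
```

apply_moves(angular=[[0,0,-0.008],[0,0,0],[0,0,0],[0,0,0]], slide=[[0,25,-1],[2,25,0],[2,23,0],[0,0,0]], jaw=[100,100,100,100])

```text
t: 4.55
tcp_pos: [0.4403, -0.0288, 0.268]
orientation: [0.341, 2.389, -0.134]
ft_force: [0.4, -0.9, 0.2]
gripper_width: 0.0868
grip_force: 0.0
```

```bash
python3 st.py .04; python3 - <<'E'
from h import *
from station import r, vision
o=r.get_obs();c=vision.capture("wrist");im=c["img"].copy()
B,bx,by,bz=frame((.42106,-.02592),np.radians(-16.525))
for k in(0,-.04,-.08):
  for s in(1,-1):
    u=proj(c,B+bx*k+by*s*.015+bz*.015,o)[0]; print(u); cv2.circle(im,tuple(int(v) for v in u),2,(255,0,0),-1)
for s in (1,-1):
    u=proj(c,B+by*s*.0205,o)[0]; print(u); cv2.circle(im,tuple(int(v) for v in u),2,(0,255,0),-1)
cv2.imwrite("pics/w1.png",im[:,:,::-1])
E
```

```text
4.55 [ 0.54 -0.5  -0.62  2.38 -0.03  0.48  1.19] [ 0.4403 -0.0288  0.268 ]
turn [ 0.0013 -0.0002  0.0044] slide now [ 1.5 -2.7  3.2] after [ 1.5 -2.7  3.2]
[343.99547291 288.54750565]
[277.20003098 288.36228251]
[345.87379071 200.2211694 ]
[275.10411946 200.0173021 ]
[347.73513995 101.9096173 ]
[273.13129638 101.69286807]
[353.38190881 277.11465687]
[268.75664555 276.87992477]
```

View pics/w1.png

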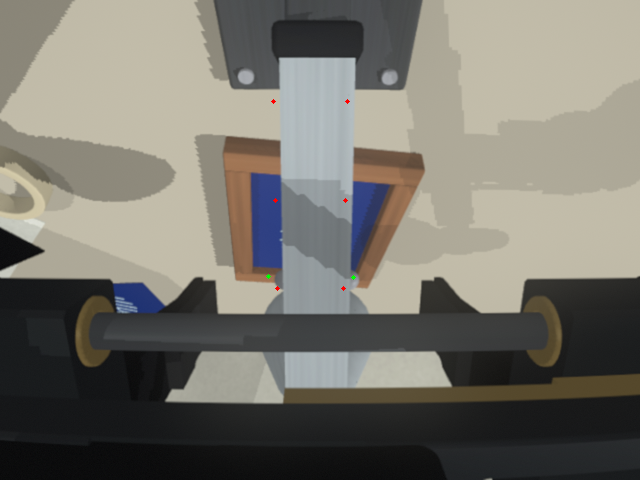

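The wrist view shows the sleeve edges at columns 282 and 352 on row 200, with the buttons near (275,277) and (356,277). The fingertips at columns 216 and 421 straddle it centrally, with mid 318.5 against the sleeve's 317.5. I'll keep y and go straight in.

apply_moves(angular=[[0,0,0.004],[0,0,0],[0,0,0],[0,0,0]], slide=[[1,0,14],[1,0,15],[1,0,14],[0,0,0]], jaw=[100,100,100,100])

```text
t: 5.0
tcp_pos: [0.4643, -0.0399, 0.2317]
orientation: [0.353, 2.391, -0.133]
ft_force: [0.4, -1.1, 0.8]
gripper_width: 0.0867
grip_force: 0.0
```

```bash
python3 st.py 0; python3 - <<'E'
from h import *
from station import r, vision
o=r.get_obs();c=vision.capture("wrist");s=vision.capture("side")
B,bx,by,bz=frame((.42106,-.02592),np.radians(-16.525))
a=c["img"][150:450,120:520]; b=cv2.resize(s["img"][150:300,270:470],None,fx=2,fy=2,interpolation=cv2.INTER_CUBIC)
print([proj(c,B+by*q*.0205,o)[0].round(0) for q in(1,-1)])
cv2.imwrite("pics/w2.png",np.hstack([a,b])[:,:,::-1])
E
```

```text
5.0 [ 0.67 -0.37 -0.74  2.38  0.06  0.36  1.11] [ 0.4643 -0.0399  0.2317]
turn [-0.0018 -0.0046 -0.0041] slide now [-3.4  1.1 -1.3] after [-3.4  1.1 -1.3]
[array([373., 329.]), array([266., 329.])]
```

View pics/w2.png

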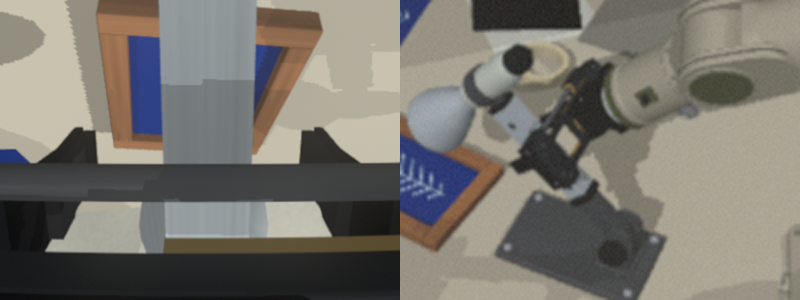

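The fingers' mid (column 199 in the crop) is left of the sleeve's mid (209), so the sleeve lies about 3 mm to +y. I'll shift, then close gently to feel for contact.

apply_moves(angular=[[0,-0.004,-0.004],[0,0,0],[0,0,0],[0,0,0],[0,0,0]], slide=[[-2,3,-1],[0,0,0],[0,0,0],[0,0,0],[0,0,0]], jaw=[60,55,55,55,55], newtons=15)

```text
t: 5.6
tcp_pos: [0.466, -0.0359, 0.2348]
orientation: [0.345, 2.387, -0.135]
ft_force: [-0.2, 0.3, -0.5]
gripper_width: 0.0552
grip_force: 0.0
```

```bash
python3 st.py 0; python3 - <<'E'
from h import *
from station import r, vision
o=r.get_obs();c=vision.capture("wrist");print(o["gripper_width"],o["ft_force"])
a=cv2.resize(c["img"][220:420,220:440],None,fx=3,fy=3-0.1,interpolation=cv2.INTER_CUBIC)
cv2.imwrite("pics/w3.png",a[:,:,::-1])
E
```

```text
5.6 [ 0.68 -0.38 -0.75  2.38  0.06  0.36  1.1 ] [ 0.466  -0.0359  0.2348]
turn [-0.0011  0.0014  0.0015] slide now [-0.9 -3.2  0.7] after [-1.  -3.2  0.7]
0.05518665916100322 [-0.21529311  0.28260527 -0.52776238]
```

View pics/w3.png

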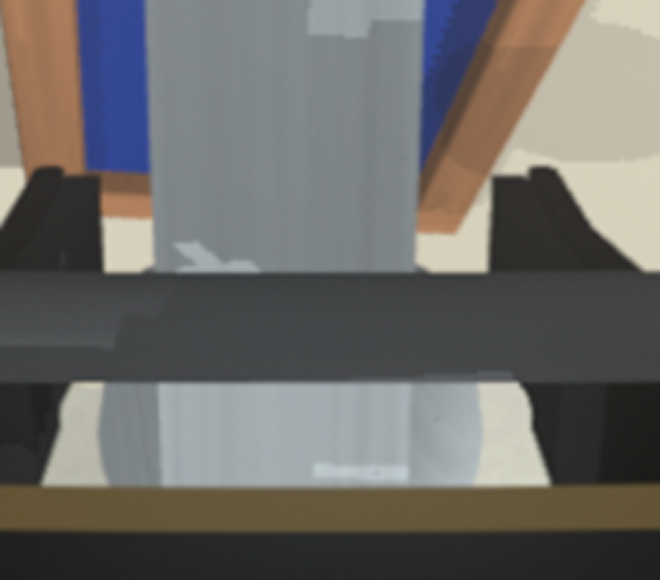

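The sleeve's mid (284) lies about 1.4 mm left of the fingers' mid (296), so I'll correct that and close.

apply_moves(angular=[[0,0,0],[0,0,0],[0,0,0],[0,0,0],[0,0,0]], slide=[[0,-1.5,0],[0,0,0],[0,0,0],[0,0,0],[0,0,0]], jaw=[50,0,0,0,0], newtons=15)

```text
t: 6.15
tcp_pos: [0.4656, -0.0371, 0.2346]
orientation: [0.345, 2.387, -0.135]
ft_force: [1.0, 0.4, -1.3]
gripper_width: 0.0296
grip_force: 15.0
```

apply_moves(angular=[[0,0,0],[0,0,0]], slide=[[0,0,0],[0,0,0]], jaw=[0,0], newtons=15)

```text
t: 6.35
tcp_pos: [0.4656, -0.0371, 0.2346]
orientation: [0.345, 2.387, -0.135]
ft_force: [1.0, 1.5, -0.3]
gripper_width: 0.0298
grip_force: 15.0
```

```bash
python3 st.py 0;python3 -c "
from h import *
from station import r
o=r.get_obs();B,bx,by,bz=frame((.42106,-.02592),np.radians(-16.525));f=o['ft_force'];print(f@bx,f@by,f@bz,o['wrist_torque'],o['gripper_width'])"
```

```text
6.35 [ 0.67 -0.38 -0.75  2.38  0.06  0.36  1.11] [ 0.4656 -0.0371  0.2346]
turn [-0.0008  0.0011  0.0015] slide now [-1.1 -1.9  0.6] after [-1.1 -1.9  0.6]
0.18905455447886382 1.7573615783159837 -0.5258664224778341 [0.67313374 0.68562685 0.35511999] 0.02977877039373176
```

The opening is 30 mm, so the buttons are flush and the side load is negligible. I'll grip harder and draw up the slope (tool -x).

apply_moves(angular=[[0,0,0],[0,0,0],[0,0,0],[0,0,0],[0,0,0]], slide=[[0,0,0],[-2,0,0],[-2,0,0],[-2,0,0],[-2,0,0]], jaw=[0,0,0,0,0], newtons=45)

```text
t: 6.85
tcp_pos: [0.4693, -0.0382, 0.2377]
orientation: [0.345, 2.394, -0.136]
ft_force: [-30.3, 15.6, 8.9]
gripper_width: 0.0293
grip_force: 45.0
```

```bash
cat > f.py <<'E'
from h import *
from station import r
o=r.get_obs();B,bx,by,bz=frame((.42106,-.02592),np.radians(-16.525));f=o['ft_force']
d=o['tcp_pos']-np.array([.4656,-.0371,.2346]);print(o['t'],'F',f@bx,f@by,f@bz,'moved',d@bx*1e3,d@by*1e3,d@bz*1e3,o['gripper_width'],o['joint_pos'].round(2))
E
python3 f.py
```

```text
6.85 F -18.93493637510468 6.357826699529341 28.983577307126584 moved 4.894324215064221 -0.0014765333186656559 -0.2607934860145158 0.0292714298870266 [ 0.68 -0.37 -0.74  2.36  0.06  0.37  1.11]
```

apply_moves(angular=[[0,0,0],[0,0,0]], slide=[[0,0,0],[0,0,0]], jaw=[0,0])

```text
t: 7.05
tcp_pos: [0.4696, -0.0383, 0.2381]
orientation: [0.345, 2.392, -0.136]
ft_force: [-20.8, 10.2, 6.7]
gripper_width: 0.0294
grip_force: 45.0
```

```bash
python3 f.py; python3 st.py 0; python3 -c "
from station import vision
import cv2
s=vision.capture('side');cv2.imwrite('pics/s3.png',cv2.resize(s['img'][150:300,270:470],None,fx=4,fy=4,interpolation=cv2.INTER_CUBIC)[:,:,::-1])"
```

```text
7.05 F -12.5166454706193 3.8353849960761197 20.294849676825457 moved 5.459215552124035 0.004107033344225096 -0.19557293106790247 0.029446116120709024 [ 0.68 -0.37 -0.74  2.36  0.07  0.37  1.11]
7.05 [ 0.68 -0.37 -0.74  2.36  0.07  0.37  1.11] [ 0.4696 -0.0383  0.2381]
turn [-0.0019 -0.004   0.0026] slide now [ 4.4 -1.9  0.4] after [ 4.4 -2.   0.4]
```

View pics/s3.png

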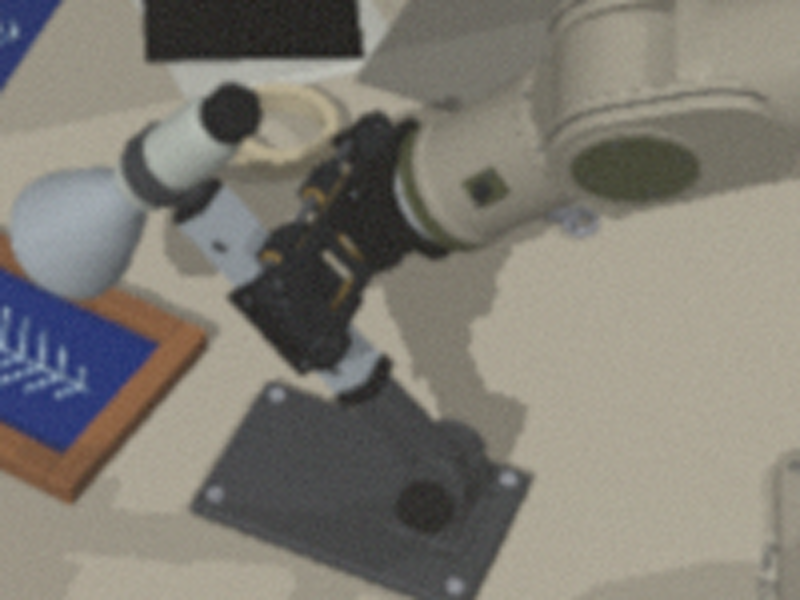

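The side view shows the gripper on the sleeve and the open hole at (218,245) in the crop, with the sleeve moving along and the lamp clear. I'll carry on, easing off the push square to the arm.

apply_moves(angular=[[0,0,0],[0,0,0],[0,0,0],[0,0,0]], slide=[[-2,0,-0.5],[-2,0,-0.5],[-2,0,-0.5],[0,0,0]], jaw=[0,0,0,0])

```text
t: 7.5
tcp_pos: [0.4724, -0.0392, 0.2413]
orientation: [0.345, 2.395, -0.134]
ft_force: [10.0, 5.6, -22.5]
gripper_width: 0.0297
grip_force: 45.0
```

```bash
python3 f.py; python3 st.py 0
```

```text
7.5 F -9.08167884581405 8.176511968592642 -22.093138293727122 moved 9.779906864650702 -0.09480414508999142 0.17135555179633177 0.029724483707563833 [ 0.68 -0.36 -0.74  2.35  0.06  0.38  1.12]
7.5 [ 0.68 -0.36 -0.74  2.35  0.06  0.38  1.12] [ 0.4724 -0.0392  0.2413]
turn [-0.001  -0.0069  0.0023] slide now [ 8.7 -1.8  0.8] after [ 8.7 -1.9  0.7]
```

apply_moves(angular=[[0,0,0],[0,0,0],[0,0,0],[0,0,0]], slide=[[-2.5,0,0.4],[-2.5,0,0.3],[-2.5,0,0],[0,0,0]], jaw=[0,0,0,0])

```text
t: 7.9
tcp_pos: [0.4789, -0.0411, 0.2472]
orientation: [0.345, 2.393, -0.135]
ft_force: [-0.3, 5.8, -9.7]
gripper_width: 0.0296
grip_force: 45.0
```

```bash
python3 f.py
```

```text
7.9 F -7.960486086905272 5.494056060899044 -5.867296137888689 moved 18.743326064425144 -0.023991163591853784 0.05200715955361944 0.029609839808086017 [ 0.68 -0.35 -0.74  2.33  0.07  0.39  1.12]
```

apply_moves(angular=[[0,0,0],[0,0,0],[0,0,0],[0,0,0],[0,0,0]], slide=[[-3,0,0],[-3,0,0],[-3,0,0],[-3,0,0],[0,0,0]], jaw=[0,0,0,0,0])

```text
t: 8.4
tcp_pos: [0.4875, -0.0436, 0.2553]
orientation: [0.345, 2.393, -0.135]
ft_force: [0.8, 5.9, -9.7]
gripper_width: 0.0295
grip_force: 45.0
```

```bash
python3 f.py
```

```text
8.4 F -7.1455300852851105 5.897879369481294 -6.643690507999947 moved 30.804408672180287 -0.009532065284165565 0.05472394476136478 0.02952229244233584 [ 0.69 -0.34 -0.73  2.31  0.08  0.4   1.13]
```

Clean sliding, 30.8 mm so far. I'll slow down towards the hole.

apply_moves(angular=[[0,0,0],[0,0,0],[0,0,0],[0,0,0],[0,0,0]], slide=[[-2,0,0],[-2,0,0],[-1.5,0,0],[-1,0,0],[-1,0,0]], jaw=[0,0,0,0,0])

```text
t: 8.9
tcp_pos: [0.4932, -0.0453, 0.2607]
orientation: [0.346, 2.391, -0.135]
ft_force: [4.4, 4.0, -13.1]
gripper_width: 0.0293
grip_force: 45.0
```

```bash
python3 f.py
```

```text
8.9 F -6.513979101244714 5.102705566561791 -11.786008981544654 moved 38.902775408159265 -0.04582842054238736 0.09273810115516369 0.0292710188972146 [ 0.69 -0.33 -0.73  2.29  0.08  0.41  1.13]
```

apply_moves(angular=[[0,0,0],[0,0,0],[0,0,0],[0,0,0]], slide=[[-0.5,0,0.1],[-0.5,0,0.1],[-0.5,0,0],[0,0,0]], jaw=[0,0,0,0])

```text
t: 9.3
tcp_pos: [0.4943, -0.0457, 0.2616]
orientation: [0.346, 2.391, -0.135]
ft_force: [-1.4, 4.5, -7.2]
gripper_width: 0.0293
grip_force: 45.0
```

```bash
python3 f.py
```

```text
9.3 F -6.801972148493497 3.921358720527657 -3.621233201585476 moved 40.283167537977604 -0.057550229688836836 0.01315909919272771 0.02929139997344988 [ 0.7  -0.32 -0.73  2.29  0.08  0.41  1.13]
```

apply_moves(angular=[[0,0,0],[0,0,0],[0,0,0],[0,0,0]], slide=[[-0.5,0,0],[-0.5,0,0],[0,0,0],[0,0,0]], jaw=[0,0,0,0])

```text
t: 9.7
tcp_pos: [0.495, -0.0458, 0.2623]
orientation: [0.346, 2.391, -0.135]
ft_force: [-1.3, 6.3, -7.8]
gripper_width: 0.0296
grip_force: 45.0
```

```bash
python3 f.py; python3 - <<'E'
from h import *
from station import vision
s=vision.capture("side")
a=cv2.resize(s["img"][165:265,270:400],None,fx=6,fy=6,interpolation=cv2.INTER_CUBIC);cv2.imwrite("pics/s4.png",a[:,:,::-1])
E
```

```text
9.7 F -7.512306097150462 5.676252369828663 -3.782183995916146 moved 41.291944459457184 -0.020939341948459877 0.03783772232983216 0.02955843929004804 [ 0.7  -0.32 -0.73  2.28  0.08  0.41  1.13]
```

View pics/s4.png

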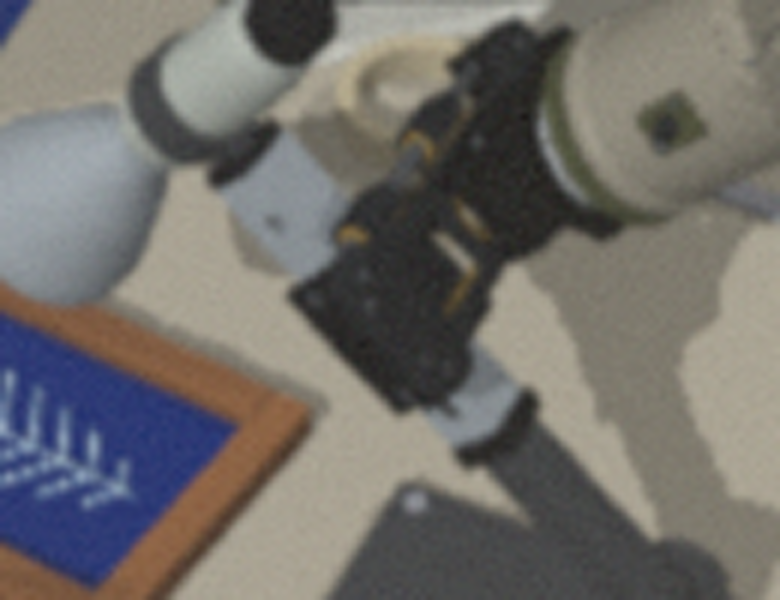

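The side view shows the lowest hole just below the fingers at crop (450,408) and the upper one at (273,222), so the sleeve is within a few mm of 40. The drag is still about 7 N, so I'll keep inching until it locks.

apply_moves(angular=[[0,0,0],[0,0,0],[0,0,0],[0,0,0]], slide=[[-0.5,0,0],[-0.5,0,0],[0,0,0],[0,0,0]], jaw=[0,0,0,0])

```text
t: 10.15
tcp_pos: [0.4953, -0.0459, 0.2625]
orientation: [0.346, 2.392, -0.135]
ft_force: [-5.6, 6.9, -6.9]
gripper_width: 0.0296
grip_force: 45.0
```

```bash
python3 f.py; python3 - <<'E'
from h import *
from station import vision
B,bx,by,bz=frame((.42106,-.02592),np.radians(-16.525))
s=vision.capture("side")
g=cv2.GaussianBlur(cv2.cvtColor(s["img"],cv2.COLOR_RGB2GRAY),(3,3),0).astype(float)
# profile along the sleeve side's centre line: dark dips = holes
for k in np.arange(-.052,.1,.001):
    pass
ks=np.r_[np.arange(-.054,-.026,.001),np.arange(.066,.1,.001)]
P=proj(s,np.array([B+by*.015+bx*k for k in ks])).astype(np.float32)
v=cv2.remap(g.astype(np.float32),P[:,0].copy(),P[:,1].copy(),1).ravel()
print([(int(round(k*1000)),int(x)) for k,x in zip(ks,v)])
E
```

```text
10.15 F -10.061229917608086 5.013759736111992 -0.2619817450078727 moved 41.728322467870434 -0.029215459422127527 -0.004506995578103331 0.029566883353533108 [ 0.7  -0.32 -0.73  2.28  0.09  0.41  1.13]
[(-54, 128), (-53, 134), (-52, 136), (-51, 137), (-50, 138), (-49, 138), (-48, 137), (-47, 135), (-46, 131), (-45, 126), (-44, 122), (-43, 118), (-42, 114), (-41, 109), (-40, 104), (-39, 100), (-38, 96), (-37, 92), (-36, 86), (-35, 79), (-34, 72), (-33, 68), (-32, 62), (-31, 57), (-30, 53), (-29, 50), (-28, 49), (-27, 48), (66, 141), (67, 140), (68, 140), (69, 140), (70, 140), (71, 139), (72, 139), (73, 138), (74, 137), (75, 135), (76, 133), (77, 131), (78, 129), (79, 126), (80, 125), (81, 124), (82, 123), (83, 123), (84, 125), (85, 126), (86, 129), (87, 131), (88, 134), (89, 136), (90, 138), (91, 139), (92, 140), (93, 141), (94, 142), (95, 142), (96, 142), (97, 142), (98, 143), (99, 143)]
```

apply_moves(angular=[[0,0,0],[0,0,0],[0,0,0],[0,0,0]], slide=[[-0.5,0,0],[-0.5,0,0],[0,0,0],[0,0,0]], jaw=[0,0,0,0])

```text
t: 10.6
tcp_pos: [0.4956, -0.046, 0.2627]
orientation: [0.346, 2.394, -0.135]
ft_force: [-11.4, 9.8, -4.7]
gripper_width: 0.0298
grip_force: 45.0
```

```bash
python3 f.py
```

```text
10.6 F -13.363687453199582 6.176243997540287 5.735078561748482 moved 42.02343243369771 -0.005119168065707316 -0.061700531138811666 0.029817053183344468 [ 0.7  -0.32 -0.73  2.28  0.09  0.42  1.13]
```

The pull has risen to 13 N with almost no motion, so it is locked. I'll unload, open and look.

apply_moves(angular=[[0,0,0],[0,0,0],[0,0,0],[0,0,0],[0,0,0]], slide=[[1,0,0],[1,0,0],[0,0,0],[0,0,0],[0,0,0]], jaw=[0,0,60,90,100])

```text
t: 11.1
tcp_pos: [0.4967, -0.0467, 0.2652]
orientation: [0.346, 2.385, -0.135]
ft_force: [0.2, 0.2, -0.9]
gripper_width: 0.0458
grip_force: 0.0
```

apply_moves(angular=[[0,0,0],[0,0,0],[0,0,0],[0,0,0]], slide=[[0,0,0],[0,0,0],[0,0,-10],[0,0,-20]], jaw=[100,100,100,100])

```text
t: 11.5
tcp_pos: [0.4766, -0.0409, 0.2859]
orientation: [0.347, 2.389, -0.135]
ft_force: [0.1, 1.1, -1.0]
gripper_width: 0.0774
grip_force: 0.0
```

```bash
python3 f.py; python3 - <<'E'
from h import *
from station import vision
s=vision.capture("side")
a=cv2.resize(s["img"][165:265,270:400],None,fx=6,fy=6,interpolation=cv2.INTER_CUBIC);cv2.imwrite("pics/s5.png",a[:,:,::-1])
E
```

```text
11.5 F -0.7887875519071074 1.0610139534424974 -0.5883532182507278 moved 42.9288686625369 -0.4835505895208317 30.348517179079458 0.07739890455686407 [ 0.62 -0.41 -0.65  2.29  0.01  0.48  1.2 ]
```

View pics/s5.png

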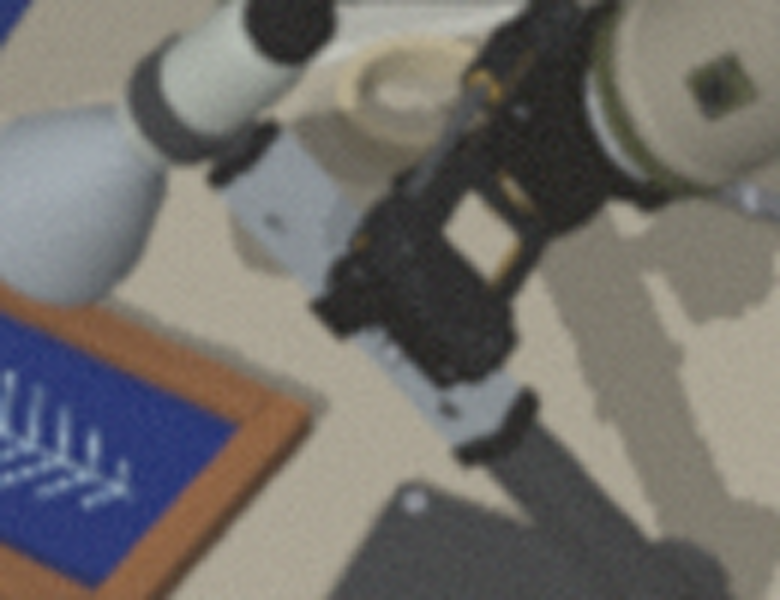

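The bright button stands out at (390,350), as predicted at (391,353), with one open hole below it at (450,408), so it has locked one hole further out. I'll back clear and hand in.

apply_moves(angular=[[0,0,0],[0,0,0],[0,0,0],[0,0,0]], slide=[[1,0,-10],[1,0,-8],[0,0,0],[0,0,0]], jaw=[100,100,100,100])

```text
t: 11.95
tcp_pos: [0.464, -0.0367, 0.2985]
orientation: [0.345, 2.387, -0.135]
ft_force: [-0.3, 0.5, -0.0]
gripper_width: 0.087
grip_force: 0.0
```

```bash
python3 f.py; python3 - <<'E'
from h import *
from station import vision,order
B,bx,by,bz=frame((.42106,-.02592),np.radians(-16.525))
s=vision.capture("side");g=cv2.cvtColor(s["img"],cv2.COLOR_RGB2GRAY).astype(np.float32)
ks=np.arange(-.05,.012,.002);P=proj(s,np.array([B+by*.015+bx*k for k in ks])).astype(np.float32)
print([(int(round(k*1000)),int(x)) for k,x in zip(ks,cv2.remap(g,P[:,0].copy(),P[:,1].copy(),1).ravel())])
print(order.sign_off())
E
```

```text
11.95 F -0.35937819249115993 0.3938789217018224 0.2687252960063243 moved 41.504175341295266 -0.04326803004131762 48.57103185428844 0.08702989463442745 [ 0.57 -0.46 -0.6   2.3  -0.02  0.53  1.22]
[(-50, 141), (-48, 139), (-46, 133), (-44, 120), (-42, 111), (-40, 100), (-38, 99), (-36, 104), (-34, 113), (-32, 127), (-30, 135), (-28, 140), (-26, 141), (-24, 141), (-22, 141), (-20, 141), (-18, 141), (-16, 140), (-14, 140), (-12, 140), (-10, 138), (-8, 135), (-6, 129), (-4, 126), (-2, 130), (0, 134), (2, 135), (4, 132), (6, 125), (8, 123), (10, 124)]
the job is handed in; nothing more can be done
None
```

The lamp arm is drawn out one hole, about 40 mm, and the job is handed in at about 12 s: the sleeve locked, the +y button shows out through the next hole (the -y one was not in view), and the gripper is clear of everything.

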